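Fit the lathe guard and hold the jog plunger

TASK

Take the aluminium guard plate by its tab out of the wooden parking rack and slide it, tab up, fully home into the tight slot of the steel holder in front of the small lathe, and let go of it. Only then press the black mushroom plunger of the jog box straight down with the fingers to about half its travel (12 mm of 24 mm; bottoming it trips the machine) and keep it there: the program finishes while still holding the plunger half-way down. Leave everything else on the bench where it is.

Things in the scene. Friction and masses are not known exactly. Their poses are not given: they have to be found in the camera images.
- guard_center (a point): Centre of the guard plate: loose T-shaped aluminium plate (0.18 to 0.37 kg), 10 mm thick, a panel 100 mm wide and 80 mm high with a tab 40 mm wide and 45 mm high on the middle of its top edge, 125 mm high in all; this point is 62.5 mm above its bottom edge. x normal to the plate, y along its width, z up towards the tab. Both faces alike. It starts upright in the rack's slot.
- guard_grip (a point): Point to grasp on the guard plate, in the middle of the tab: 105 mm above the plate's bottom edge, 20 mm below the tab's top; same axes as guard_center. Pinch across the 10 mm thickness (along x) from above.
- rack: Fixed dark wooden parking rack, block 52 x 146 x 42 mm, origin at the centre of its underside. A loose slot 16 mm (along x) by 110 mm (along y), with its floor 12 mm above the bench and its bevelled mouth at 42 mm.
- slot_mouth (a point): Centre of the guard slot's mouth, 45 mm above the bench, in the steel holder (block 48 x 139 x 45 mm) in front of the lathe. The slot is 12 mm (along x) by 103 mm (along y) with vertical walls, 35 mm deep (floor 10 mm above the bench), its rim bevelled 5 mm at 45 degrees. x points away from the robot's side towards the lathe, z up. With the plate home, guard_center is 27.5 mm above this point.
- lathe: Fixed small lathe with the guard holder on its front; origin under the slot's centre, axes as slot_mouth. Its headstock, wooden blank and tailstock stand on +x: nothing of them nearer than 75 mm to the slot's centre plane, top 150 mm above the bench; they span 150 mm to each side along y.
- jog_box: Fixed aluminium jog box, 100 x 100 x 50 mm, origin at the centre of its underside, with the plunger rising from the middle of its top. It and the rack stand on opposite sides of the bench; which is on the left varies.
- plunger_top (a point): Centre of the top face of the black mushroom plunger (cap 48 mm across, 12 mm thick) on the jog box; 90 mm above the bench when released. It goes down with the plunger.
- plunger (a joint): Travel of the plunger, in m: 0 released, 0.024 pressed to the bottom, straight down. A spring returns it: about 3.5 N starts it, about 7.7 N holds it at 0.012, about 12 N bottoms it.
- marking_block: Bystander, loose, to be left alone: white ceramic marking block, 30 x 50 x 20 mm; origin at the centre of its underside.
- spanner: Bystander, loose, to be left alone: brass spanner lying flat, 150 mm long; origin at the centre of its length.
- rough_lid: Bystander, loose, to be left alone: rough zelkova lid, a wooden disc 110 mm across and 31 mm high with a stub knob; origin at the centre of its underside.
- jam_chuck: Bystander, loose, to be left alone: cherry jam chuck, stepped wooden cylinder 90 mm across, 55 mm high; origin at the centre of its underside.
- bayonet_chuck: Bystander, loose, to be left alone: loose steel chuck with a bayonet socket, open cylinder 80 mm across, 45 mm high; origin at the centre of its underside.
- go_bowl: Bystander, loose, to be left alone: finished wooden Go bowl, 116 mm across, 85 mm high; origin at the centre of its underside.
Mind the look-alikes: they are no part of the job. Leave any green look-alike of the jog_box alone. Of the things that look like the part that bears guard_center, the larger one is meant.

How it is judged:
On the way, in this order (a step that is already met when the one before it is completed fails the run):
1. the guard plate is fully home in the slot (z of guard_center in the frame of slot_mouth below 0.031 m and x of guard_center in the frame of slot_mouth between -0.005 and 0.005 m and y of guard_center in the frame of slot_mouth between -0.006 and 0.006 m and angle between the x axis of guard_center and the x axis of slot_mouth, either way round below 0.08 rad and angle between guard_center's own z axis and vertical below 0.08 rad), for 0.2 s.
2. the plunger is pressed half-way by the fingers (value of joint plunger between 0.007 and 0.017 m and contact force between the fingers and jog_box above 2 N), for 0.5 s.
At the end, for the whole second after the job is handed in: The guard plate stands in the slot with its bottom edge within 3.5 mm of the floor, within 5 mm of the slot centre across it and 6 mm along it, upright and square (0.08 rad), and the fingers still hold the plunger steadily between 7 and 17 mm down with more than 2 N (all of step 1 and all of step 2 and velocity of joint plunger between -0.005 and 0.005 m/s); the arm keeps its last pose, push and grip.
It fails at once if the plunger is pressed (over 20.5 mm) to its bottom (value of joint plunger above 0.0205 m).
It fails at once if the plunger is pressed (over 4 mm) while the guard plate is not home (value of joint plunger above 0.004 m and not (z of guard_center in the frame of slot_mouth below 0.031 m and x of guard_center in the frame of slot_mouth between -0.005 and 0.005 m and y of guard_center in the frame of slot_mouth between -0.006 and 0.006 m and angle between the x axis of guard_center and the x axis of slot_mouth, either way round below 0.08 rad and angle between guard_center's own z axis and vertical below 0.08 rad)).
It fails at once if a bystander is shoved more than 30 mm (distance of any of marking_block, spanner, rough_lid, jam_chuck, bayonet_chuck, go_bowl from where it was at the start of the episode above 0.03 m).
It also fails if it takes over 51 s, if anything falls off the work surface, if the arm or the gripper's body presses on something with over 40 N, if the wrist force passes 120 N, or if a joint passes its speed limit or range.

ROBOT

A 7-joint arm with a two-finger parallel gripper is mounted at the origin on the work surface. World frame = base frame: x ahead of the robot, y to its left, z up, the work surface at z = 0. Lengths are in m, angles in rad, forces in N, time in s.
With the tool pointing down it reaches from about 0.4 to 0.875 m from the base axis. Payload 19.3 kg.
Tool frame: the origin (TCP) lies midway between the tips of the shut fingers; the grasp point (between the pads) lies 19 mm behind it; z points along the fingers, y is the direction in which the jaws open and shut (so a half turn about z gives the same grasp; the last joint's range is limited). The gripper opens to 85 mm and grips with 20 to 120 N. Pads are 22 mm wide; open, the fingers measure 114 mm over their backs; the gripper's body (76 mm by 85 mm) begins 54 mm behind the grasp point. The pads swing forward as they close: fully open they stand 13 mm farther back than shut.
Start: joints at [-1.317, 0.521, -0.036, 1.599, 0.021, 1.021, -0.113], TCP at [0.199, 0.593, 0.231] pointing down, gripper open.
Joint ranges: [-2.91, 2.91], [-0.3, 2.13], [-1.5, 1.42], [0.17, 2.43], [-1.26, 4.41], [0.16, 1.93], [-2.52, 2.52]. Speed limits (rad/s): [1.89, 1.89, 2.39, 2.39, 3.01, 3.01, 3.01].

INTERFACE

Orientations are given as [roll, pitch, yaw] about the fixed x, y, z axes, in that order (R = Rz(yaw) Ry(pitch) Rx(roll)).
In Python, from workcell import bot, optics gives the robot as it stands.
- The arm moves only by the tool drive_tool, never from a script. Its argument "rows" is one flat list of numbers, 4 for each row, row after row: the shift along the tool's x, y, z in mm, then the turn about the tool's z in rad. A call has exactly 10 rows; each row is the pose to reach, as a shift and turn from the pose commanded when the call began, along the tool's axes at that moment; what a row does not reach only later rows make up. A row lasts 1/8 s, in which the tool goes at most 62.5 mm and 10.7 degrees, less where a joint would pass 70% of its speed; a pose out of reach is approached as far as the arm can. A call with a gripper value outside its range is refused whole. "jaw" is the opening, from 0 (shut) to 1 (fully open), set as the call begins (left out, the last holds). The fingers move at their own pace and stop on an object; "squeeze" is the grip in N (left out, the last holds). Time passes only in rows, so rows that repeat a pose let the fingers close, or fill a call up. It gives the time, the measured TCP pose, the force and the opening at its end, in the units of the state.
- bot.observe(): the state, without advancing time (a new reading comes with each control period).
- optics.grab_frame(name): name is "side" or "top" or "wrist"; returns a dict with "pixels" (480x640x3 uint8, red, green, blue), "z_map" (480x640 float32, m along the optical axis (not along the pixel's ray), 0 where there is no reading), "camera_matrix" (3x3 intrinsics, pixels), "rvec" (rotation vector, rad) and "tvec" (3), from world to camera coordinates, as OpenCV has them. Camera axes: x right, y down, z forward; pixel columns grow to the right and rows downward; lengths in m; the calibration is good to about 2 mm. A picture is of the moment at which its call begins.
- bot.job_done(): hands the job in, once; it reports no verdict.
The state is a dict: "clock": time; "qpos": joint angles; "qd": joint speeds; "joint_efforts": joint torques, N m; "position": TCP position; "tool_rot": TCP orientation; "force": force on the tool from outside, world axes, zero at the start; "moment": the same for the moment, N m; "grip_width": finger opening in m.
Only numpy, scipy, OpenCV 4.12 (cv2) and the standard library are available. Lean on these libraries where they do the work, as an engineer would, in place of code of your own. Each camera call takes 0.05 s, during which the arm holds its last target. There are 200 camera calls.

## Working session

There is one attempt and no reset: what is moved stays moved. The work goes in short steps, Python scripts to look and compute and a tool call to move; the robot and the scene stay as the last step left them, time stands still between calls to the robot, and variables do not carry over. Pictures are saved under pics/ and viewed, about 8 in all and at most 12, crops included, and the job is handed in when it is done.

Besides the shell and the picture viewer there is one more tool, called after "Request:" as a command line: name --argument value ..., lists and objects as JSON in quotes. drive_tool: Moves the arm, as the interface text tells. Its arguments: {"type":"object","properties":{"rows":{"type":"array"},"jaw":{"type":"number"},"squeeze":{"type":"number"}},"required":["rows"]}

```bash
mkdir -p pics; ls; cat > h.py <<'E'
import numpy as np, cv2
from scipy.spatial.transform import Rotation as R
from workcell import bot, optics
def grab(n,save=None):
    f=optics.grab_frame(n)
    if save: cv2.imwrite('pics/%s.png'%save,f['pixels'][:,:,::-1]); np.savez('pics/%s.npz'%save,**f)
    return f
def load(s): return dict(np.load('pics/%s.npz'%s))
def cloud(f):
    K=f['camera_matrix'];z=f['z_map'];v,u=np.mgrid[:480,:640]
    P=np.stack([(u-K[0,2])/K[0,0]*z,(v-K[1,2])/K[1,1]*z,z],-1)
    Rm=cv2.Rodrigues(np.array(f['rvec'],float))[0]
    return (P-np.array(f['tvec']).ravel())@Rm
def ray(f,u,v,h):
    K=f['camera_matrix'];Rm=cv2.Rodrigues(np.array(f['rvec'],float))[0]
    c=-Rm.T@np.array(f['tvec']).ravel(); d=Rm.T@np.linalg.solve(K,np.array([u,v,1.]))
    return c+d*(h-c[2])/d[2]
E
python3 - <<'E'
from h import *
s=bot.observe(); print({k:np.round(v,3) for k,v in s.items()})
for n in('top','side'): f=grab(n,n+'0'); print(n,f['camera_matrix'].tolist(),np.round(f['tvec'],3).ravel())
E
```

```text
pics
{'clock': np.float64(0.0), 'qpos': array([-1.317,  0.522, -0.036,  1.6  ,  0.021,  1.021, -0.113]), 'qd': array([-0.001, -0.001, -0.   ,  0.001, -0.   ,  0.   , -0.   ]), 'joint_efforts': array([ 0.0000e+00, -9.2709e+01,  1.9800e+00, -3.6996e+01,  1.8000e-02,
        8.0000e-03,  0.0000e+00]), 'position': array([0.199, 0.592, 0.231]), 'tool_rot': array([-3.141,  0.   ,  2.818]), 'force': array([-0.561,  0.476,  0.449]), 'moment': array([-0.028,  0.017,  0.019]), 'grip_width': np.float64(0.085)}
top [[551.7073078228838, 0.0, 309.73322674953073], [0.0, 551.7073078228838, 237.51648561221305], [0.0, 0.0, 1.0]] [0.017 0.476 1.312]
side [[524.9467238175271, 0.0, 321.78461674219454], [0.0, 524.9467238175271, 238.29640555951613], [0.0, 0.0, 1.0]] [-0.37   0.211  1.322]
```

View pics/top0.png

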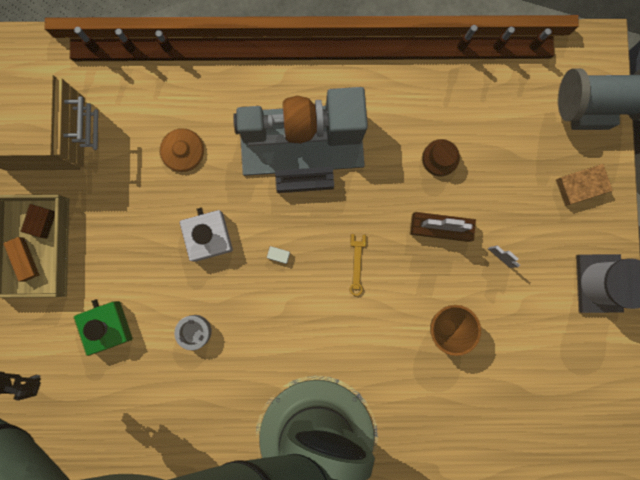

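View pics/side0.png

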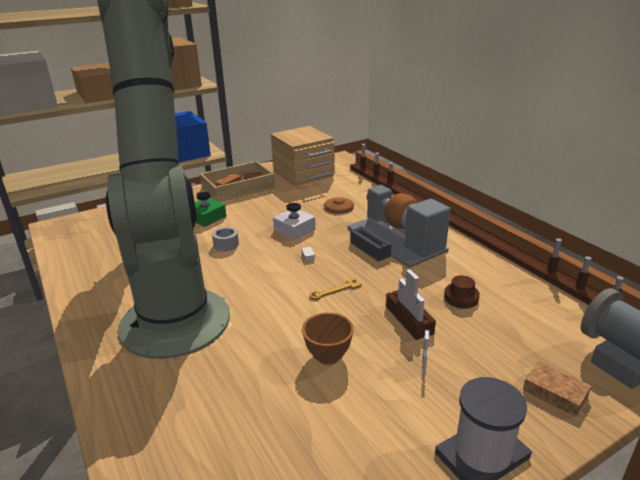

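The top view has +x up. It shows the rack with the plate at (443,226), the holder at (304,183), the grey jog box at (205,235) with its plunger at (202,233), and the green decoy at (102,328). A small look-alike plate lies at (505,257). The side view agrees. Next I measure positions.

```bash
python3 - <<'E'
from h import *
f=load('top0');C=cloud(f);v,u=np.mgrid[:480,:640]
def rep(n,C,m):
    P=C[m]; 
    if len(P)<5: print(n,len(P));return
    r=cv2.minAreaRect((P[:,:2]*1000).astype(np.float32)); print(n,len(P),'mean',P.mean(0).round(4),'z',np.percentile(P[:,2],[5,50,95]).round(3),'rect',np.round(r[0],1),np.round(r[1],1),round(r[2],1))
def box(a,b,c,d): return (u>=a)&(u<=b)&(v>=c)&(v<=d)
Z=C[...,2]
rep('table',C,box(300,340,310,340))
rep('rack top',C,box(405,480,205,250)&(Z>.036)&(Z<.046))
rep('tab',C,box(405,485,205,250)&(Z>.125)&(Z<.16))
rep('panel',C,box(405,485,205,250)&(Z>.08)&(Z<.11))
rep('holder',C,box(268,340,165,200)&(Z>.04)&(Z<.052))
rep('jog top',C,box(175,240,205,265)&(Z>.045)&(Z<.056))
rep('cap',C,box(175,240,205,265)&(Z>.08)&(Z<.1))
s=load('side0');D=cloud(s);Z=D[...,2]
rep('s tab',D,box(385,440,265,340)&(Z>.122)&(Z<.15))
rep('s cap',D,box(270,320,200,240)&(Z>.083)&(Z<.1))
rep('s holder',D,box(345,400,215,262)&(Z>.04)&(Z<.05))
w=grab('wrist','w0')
print(w['camera_matrix'].tolist(),R.from_rotvec(np.ravel(w['rvec'])).as_matrix().round(3).tolist(),np.ravel(w['tvec']))
E
```

```text
table 1271 mean [ 0.2661 -0.0105  0.006 ] z [-0.005 -0.     0.004] rect [299.8 -11.3] [ 97.5 141.7] 88.8
rack top 836 mean [ 0.4982 -0.3028  0.0411] z [0.037 0.041 0.045] rect [ 499.7 -307.1] [147.1  52.8] 82.6
tab 98 mean [ 0.4994 -0.3056  0.1351] z [0.129 0.136 0.139] rect [ 499.9 -306.3] [40.  10.6] 83.4
panel 159 mean [ 0.4989 -0.3023  0.092 ] z [0.082 0.092 0.105] rect [ 499.4 -307.5] [101.7  10.9] 82.7
holder 882 mean [0.6166 0.0253 0.0445] z [0.041 0.044 0.049] rect [616.8  25.1] [ 49.  138.6] 3.5
jog top 1363 mean [0.481  0.2587 0.0498] z [0.046 0.05  0.054] rect [482.1 260.7] [99.9 99.7] 15.3
cap 345 mean [0.4817 0.2603 0.0896] z [0.084 0.09  0.094] rect [481.7 260.6] [45.7 46.7] 36.8
s tab 119 mean [ 0.4961 -0.3102  0.1338] z [0.124 0.135 0.141] rect [ 497.7 -307.6] [47. 13.] 84.6
s cap 109 mean [0.4776 0.2542 0.0912] z [0.085 0.092 0.095] rect [478.3 257.8] [48.4 46.9] 42.1
s holder 418 mean [0.6236 0.0288 0.0456] z [0.041 0.046 0.049] rect [661.3  47.6] [204.1 144. ] 26.3
[[415.9357030949018, 0.0, 319.5435465348522], [0.0, 415.9357030949018, 231.49277736406938], [0.0, 0.0, 1.0]] [[0.318, 0.948, -0.002], [0.896, -0.3, 0.327], [0.309, -0.105, -0.945]] [-0.62527104 -0.04330809  0.38117008]
```

```bash
cat >> h.py <<'E'
def shift(p,yaw,frm=None):
    s=bot.observe(); M=R.from_euler('xyz',s['tool_rot']).as_matrix()
    if frm is None: frm=s['position']
    d=M.T@(np.array(p)-frm)*1000
    t=-(yaw-s['tool_rot'][2]); t=(t+np.pi)%(2*np.pi)-np.pi
    return np.r_[d.round(1),round(t,3)]
E
python3 - <<'E'
from h import *
s=bot.observe();M=R.from_euler('xyz',s['tool_rot']).as_matrix()
w=load('w0');Rm=cv2.Rodrigues(w['rvec'].astype(float))[0];c=-Rm.T@w['tvec'].ravel()
print('cam in tool',(M.T@(c-s['position'])*1000).round(1),'axis',(M.T@Rm[2]).round(3))
print(shift([.47,.25,.28],2.2),shift([.56,-.05,.28],1.6),shift([.5,-.307,.25],1.454))
E
```

```text
cam in tool [  84.     0.9 -142.6] axis [-0.326 -0.     0.945]
[-366.    -238.2    -48.9      0.618] [-546.8   -494.     -48.7      1.218] [-571.7   -756.7    -18.5      1.364]
```

Request:
drive_tool --rows '[-50, -30, -30, 0.1, -100, -65, -49, 0.2, -150, -98, -49, 0.3, -200, -130, -49, 0.38, -250, -163, -49, 0.46, -310, -200, -49, 0.55, -366, -238, -49, 0.65, -415, -285, -49, 0.8, -450, -335, -49, 0.95, -485, -385, -49, 1.08]' --jaw 0.6

```text
clock: 1.4
position: [0.5321, 0.0857, 0.2802]
tool_rot: [-3.142, 0.0, 1.733]
force: [1.4, 0.1, 0.7]
grip_width: 0.0513
```

```bash
python3 - <<'E'
from h import *
s=bot.observe();print(s['clock'],s['position'],s['tool_rot'],s['qpos'].round(2))
print(shift([.56,-.05,.28],1.6),shift([.5,-.307,.25],1.454))
E
```

```text
1.4 [0.53211882 0.08570592 0.28022239] [-3.14155780e+00  7.66338212e-05  1.73338498e+00] [-0.57  0.35  0.39  1.78 -0.15  1.04  0.04]
[-1.384e+02  5.500e+00  2.000e-01  1.330e-01] [-3.823e+02 -9.530e+01  3.030e+01  2.790e-01]
```

Request:
drive_tool --rows '[-50, -5, 3, 0.04, -100, -12, 6, 0.08, -150, -22, 10, 0.13, -200, -34, 14, 0.17, -250, -48, 18, 0.21, -300, -65, 22, 0.25, -345, -82, 26, 0.279, -382, -95, 30, 0.279, -382, -95, 30, 0.279, -382, -95, 30, 0.279]' --jaw 0.6

```text
clock: 2.65
position: [0.5017, -0.3043, 0.2501]
tool_rot: [-3.141, -0.001, 1.459]
force: [-0.3, 0.1, 0.7]
grip_width: 0.0512
```

```bash
python3 - <<'E'
from h import *
s=bot.observe();print(s['clock'],s['position'],s['tool_rot'],s['qpos'].round(2))
f=grab('wrist','w1');C=cloud(f);Z=C[...,2]
for a,b in((.128,.15),(.085,.1),(.036,.047)):
    m=((Z>a)&(Z<b)&(np.hypot(C[...,0]-.5,C[...,1]+.307)<.1)).astype(np.uint8)
    n,l,st,_=cv2.connectedComponentsWithStats(m); k=1+st[1:,4].argmax(); P=C[l==k]
    print(a,len(P),P.mean(0).round(4),[np.round(x,1) for x in cv2.minAreaRect((P[:,:2]*1000).astype(np.float32))],np.median(P[:,2]).round(4))
E
```

```text
2.65 [ 0.50165963 -0.3042719   0.25009297] [-3.14126644e+00 -5.35472796e-04  1.45899517e+00] [ 0.09  0.49  0.52  1.7  -0.28  1.02  0.59]
0.128 937 [ 0.5    -0.3065  0.1369] [array([ 499.8, -307.7]), array([40.4, 10. ]), np.float64(82.6)] 0.1371
0.085 617 [ 0.5043 -0.2737  0.0923] [array([ 504.3, -273.4]), array([30.4,  9.9]), np.float64(81.8)] 0.0921
0.036 7378 [ 0.5007 -0.3008  0.0414] [array([ 499.7, -308.7]), array([146.7,  52.1]), np.float64(82.5)] 0.0418
```

View pics/w1.png

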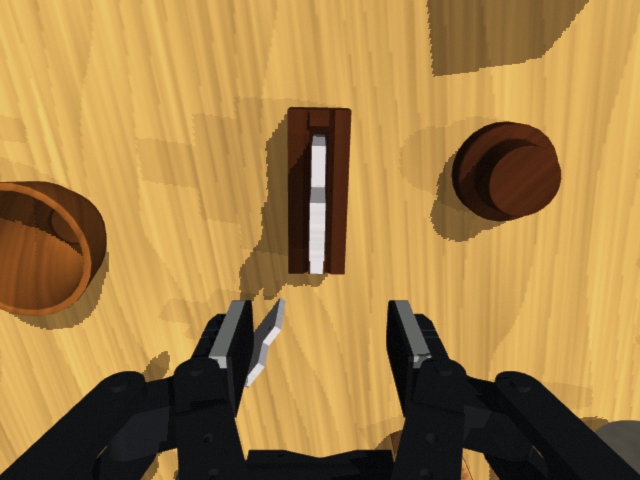

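The wrist view shows the plate standing in the rack at (318,205). The Go bowl (left) and jam chuck (right) are clear of the fingers, and the small look-alike at (265,345) is well off to the side. Tab top measures 0.137 m, matching the text.

```bash
python3 - <<'E'
from h import *
print(shift([.4998,-.3077,.098],1.442))
E
```

```text
[-4.200e+00 -1.600e+00  1.522e+02  1.800e-02]
```

Request:
drive_tool --rows '[-2, -1, 15, 0.01, -2, -1, 30, 0.015, -2, -1, 45, 0.015, -2, -1, 60, 0.015, -2, -1, 75, 0.015, -2, -1, 85, 0.015, -2, -1, 90, 0.015, -2, -1, 90, 0.015, -2, -1, 90, 0.015, -2, -1, 90, 0.015]'

```text
clock: 3.95
position: [0.5005, -0.3068, 0.1607]
tool_rot: [3.141, 0.0, 1.444]
force: [0.6, 0.3, -0.1]
grip_width: 0.0511
```

```bash
python3 - <<'E'
from h import *
print(shift([.4998,-.3077,.098],1.442),bot.observe()['position'],bot.observe()['tool_rot'])
E
```

```text
[-1.00e+00 -6.00e-01  6.27e+01  2.00e-03] [ 0.50047725 -0.30681675  0.16067462] [3.14103588e+00 1.38902712e-04 1.44376059e+00]
```

Request:
drive_tool --rows '[-1, -0.6, 15, 0, -1, -0.6, 30, 0, -1, -0.6, 45, 0, -1, -0.6, 55, 0, -1, -0.6, 60, 0, -1, -0.6, 62, 0, -1, -0.6, 62, 0, -1, -0.6, 62, 0, -1, -0.6, 62, 0, -1, -0.6, 62, 0]'

```text
clock: 5.2
position: [0.4997, -0.3077, 0.0985]
tool_rot: [3.141, 0.0, 1.444]
force: [-0.3, -0.8, -0.5]
grip_width: 0.051
```

Request:
drive_tool --rows '[0, 0, 0, 0, 0, 0, 0, 0, 0, 0, 0, 0, 0, 0, 0, 0, 0, 0, 0, 0, 0, 0, 0, 0, 0, 0, 0, 0, 0, 0, 0, 0, 0, 0, 0, 0, 0, 0, 0, 0]' --jaw 0 --squeeze 60

```text
clock: 6.45
position: [0.4997, -0.3077, 0.0984]
tool_rot: [3.141, 0.0, 1.444]
force: [0.2, 0.3, 5.2]
grip_width: 0.0093
```

Request:
drive_tool --rows '[0, 0, -5, 0, 0, 0, -15, 0, 0, 0, -30, 0, 0, 0, -50, 0, 0, 0, -75, 0, 0, 0, -100, 0, 0, 0, -125, 0, 0, 0, -150, 0, 0, 0, -170, 0, 0, 0, -172, 0]'

```text
clock: 7.7
position: [0.4999, -0.308, 0.2721]
tool_rot: [3.139, 0.001, 1.444]
force: [-0.7, -1.1, -3.8]
grip_width: 0.0093
```

```bash
python3 - <<'E'
from h import *
s=bot.observe();print(shift([.6168,-.07,.27],1.632),s['position'],s['force'],s['grip_width'])
E
```

```text
[ 2.509e+02  8.580e+01  2.100e+00 -1.880e-01] [ 0.4998886  -0.3079842   0.27208783] [-0.73557388 -1.07626614 -3.8244575 ] 0.009302307918139354
```

Request:
drive_tool --rows '[30, 10, 0, -0.02, 70, 24, 0, -0.05, 110, 38, 0, -0.08, 150, 51, 0, -0.12, 190, 65, 0, -0.15, 225, 77, 0, -0.17, 245, 84, 0, -0.185, 251, 86, 0, -0.188, 251, 86, 0, -0.188, 251, 86, 0, -0.188]'

```text
clock: 8.95
position: [0.6162, -0.0711, 0.2704]
tool_rot: [-3.142, 0.001, 1.63]
force: [-0.9, 0.1, -2.1]
grip_width: 0.0094
```

```bash
python3 - <<'E'
from h import *
s=bot.observe();print(s['position'],s['tool_rot'],s['force'],s['grip_width'])
f=grab('wrist','w2');C=cloud(f);Z=C[...,2]
near=(abs(C[...,0]-.617)<.06)&(abs(C[...,1]-.025)<.09)
for a,b in((.04,.05),(.0,.03),(.13,.2)):
    m=((Z>a)&(Z<b)&near).astype(np.uint8)
    n,l,st,_=cv2.connectedComponentsWithStats(m)
    for k in np.argsort(-st[1:,4])[:3]+1:
        P=C[l==k]
        if len(P)>40: print(a,len(P),st[k],P.mean(0).round(4),[np.round(x,1) for x in cv2.minAreaRect((P[:,:2]*1000).astype(np.float32))],np.median(P[:,2]).round(4))
E
```

```text
[ 0.6162459  -0.0710693   0.27040195] [-3.14151048e+00  5.10949879e-04  1.62976639e+00] [-0.91150003  0.09853035 -2.14406416] 0.009352811658068732
0.04 7116 [ 296    0   61  159 7116] [0.617  0.0197 0.0444] [array([617.1,  17.1]), array([ 48.1, 125.1]), np.float64(3.6)] 0.0447
0.0 6613 [ 329    0   72  178 6613] [0.6597 0.0177 0.0118] [array([651.1,  11.9]), array([153.7,  52. ]), np.float64(89.9)] 0.012
0.0 3439 [ 261    0   49  171 3439] [0.5745 0.0086 0.0007] [array([580.7,  10. ]), array([ 47.6, 150.2]), np.float64(0.8)] 0.0006
0.0 1779 [ 319    9   15  128 1779] [0.6167 0.0279 0.0111] [array([616.7,  24.1]), array([ 12.1, 103.5]), np.float64(3.6)] 0.0102
0.13 97 [310 156  20   6  97] [ 0.6138 -0.0216  0.1914] [array([613.8, -21.6]), array([9.9, 0.4]), np.float64(3.2)] 0.1916
```

View pics/w2.png

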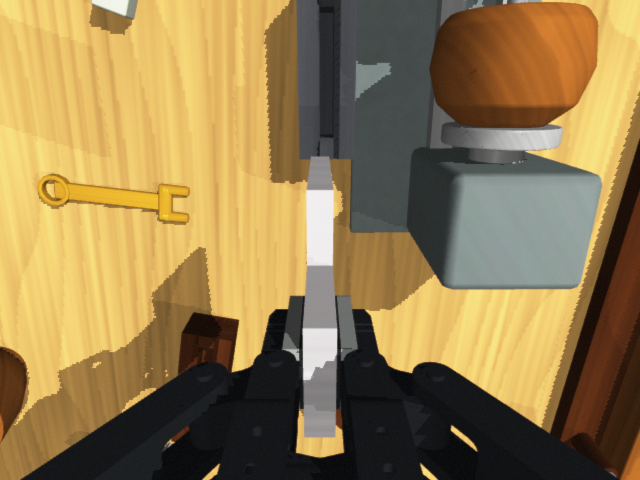

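The wrist view shows the plate square in the jaws, its panel edge at (319,158). The holder slot at (327,75) is unobstructed and measures 12.1 × 103.5 mm, centred at (0.6167, 0.0241) with a yaw of 3.6°.

```bash
python3 - <<'E'
from h import *
print(shift([.6164,.0244,.15],1.634))
E
```

```text
[ 9.510e+01  5.700e+00  1.204e+02 -4.000e-03]
```

Request:
drive_tool --rows '[25, 1.5, 10, 0, 55, 3, 25, 0, 80, 5, 45, -0.003, 93, 5.7, 70, -0.004, 95, 5.7, 90, -0.004, 95, 5.7, 105, -0.004, 95, 5.7, 117, -0.004, 95, 5.7, 120, -0.004, 95, 5.7, 120, -0.004, 95, 5.7, 120, -0.004]'

```text
clock: 10.25
position: [0.6169, 0.0255, 0.1509]
tool_rot: [3.141, -0.0, 1.636]
force: [-0.5, 0.3, -2.5]
grip_width: 0.0094
```

```bash
python3 - <<'E'
from h import *
s=bot.observe();print(shift([.6164,.0244,.0964],1.634),s['position'],s['tool_rot'],s['force'])
f=grab('wrist','w3')
C=cloud(f);Z=C[...,2]
near=(abs(C[...,0]-.617)<.06)&(C[...,1]>.02)&(C[...,1]<.12)
for a,b in((.04,.05),(.0,.03),(.06,.14)):
    m=((Z>a)&(Z<b)&near).astype(np.uint8)
    n,l,st,_=cv2.connectedComponentsWithStats(m)
    for k in np.argsort(-st[1:,4])[:4]+1:
        P=C[l==k]
        if len(P)>40: print(a,len(P),st[k],P.min(0).round(4),P.max(0).round(4),[np.round(x,1) for x in cv2.minAreaRect((P[:,:2]*1000).astype(np.float32))],np.median(P[:,2]).round(4))
E
```

```text
[-1.10e+00 -6.00e-01  5.45e+01  2.00e-03] [0.61691371 0.02552275 0.1508694 ] [ 3.14075425e+00 -5.77702082e-05  1.63567186e+00] [-0.53867791  0.30050281 -2.46011299]
0.04 7243 [ 277  118   83  124 7243] [0.5886 0.02   0.04  ] [0.6409 0.0949 0.0477] [array([614.8,  56.1]), array([48.1, 75.1]), np.float64(3.7)] 0.0449
0.0 13603 [  237    67   186   161 13603] [0.5571 0.02   0.    ] [0.677 0.12  0.03 ] [array([617.1,  70. ]), array([119.9, 100. ]), np.float64(0.0)] 0.0114
0.0 145 [309 149  19  17 145] [0.6077 0.0627 0.0084] [0.6199 0.0726 0.0252] [array([613.9,  68.1]), array([11.9,  9.9]), np.float64(3.8)] 0.0101
0.06 704 [307 156  26  32 704] [0.6093 0.0744 0.0636] [0.6193 0.0756 0.1398] [array([614.3,  75. ]), array([10. ,  0.8]), np.float64(3.0)] 0.1124
```

View pics/w3.png

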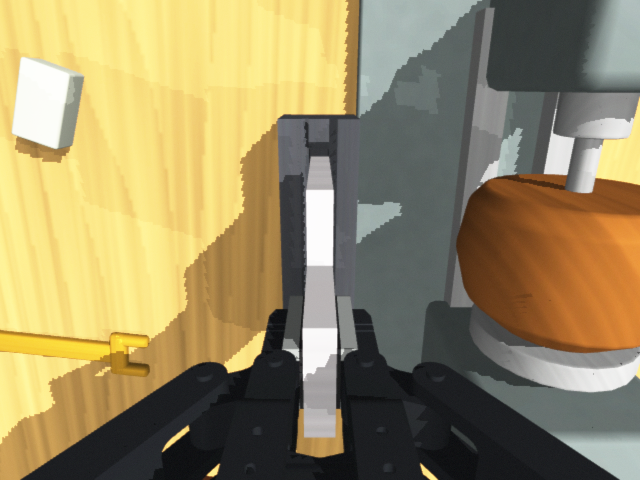

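The plate hangs over the slot, with its edge at (319,160) and the slot end at (318,140). It needs about -1 mm along the slot, which agrees with the computed shift.

Request:
drive_tool --rows '[-1.1, -0.6, 3, 0, -1.1, -0.6, 7, 0, -1.1, -0.6, 11, 0, -1.1, -0.6, 15, 0, -1.1, -0.6, 19, 0, -1.1, -0.6, 23, 0, -1.1, -0.6, 27, 0, -1.1, -0.6, 30, 0, -1.1, -0.6, 30, 0, -1.1, -0.6, 30, 0]'

```text
clock: 11.55
position: [0.6161, 0.0244, 0.1204]
tool_rot: [3.141, 0.0, 1.636]
force: [-0.2, -0.2, -2.9]
grip_width: 0.0092
```

Request:
drive_tool --rows '[0, 0, 3, 0, 0, 0, 6, 0, 0, 0, 9, 0, 0, 0, 12, 0, 0, 0, 15, 0, 0, 0, 18, 0, 0, 0, 21, 0, 0, 0, 23.5, 0, 0, 0, 23.5, 0, 0, 0, 23.5, 0]'

```text
clock: 12.8
position: [0.6161, 0.0244, 0.0968]
tool_rot: [-3.142, 0.0, 1.636]
force: [0.3, -0.0, -2.7]
grip_width: 0.0093
```

Request:
drive_tool --rows '[0, 0, 0.3, 0, 0, 0, 0.6, 0, 0, 0, 0.9, 0, 0, 0, 1.2, 0, 0, 0, 1.2, 0, 0, 0, 1.2, 0, 0, 0, 1.2, 0, 0, 0, 1.2, 0, 0, 0, 1.2, 0, 0, 0, 1.2, 0]'

```text
clock: 14.05
position: [0.6164, 0.0245, 0.0964]
tool_rot: [3.141, -0.0, 1.636]
force: [-4.3, 0.6, 12.1]
grip_width: 0.0092
```

The plate is on the slot floor with 12 N of contact force. Next: open the jaws, then lift.

Request:
drive_tool --rows '[0, 0, 0, 0, 0, 0, 0, 0, 0, 0, 0, 0, 0, 0, 0, 0, 0, 0, -8, 0, 0, 0, -25, 0, 0, 0, -50, 0, 0, 0, -85, 0, 0, 0, -120, 0, 0, 0, -130, 0]' --jaw 0.4

```text
clock: 15.3
position: [0.617, 0.0243, 0.229]
tool_rot: [3.138, -0.0, 1.636]
force: [-0.2, 0.3, -0.6]
grip_width: 0.0341
```

```bash
python3 - <<'E'
from h import *
s=bot.observe();print(s['position'],s['force'],s['grip_width'])
f=grab('wrist','w4')
C=cloud(f);Z=C[...,2]
for a,b in((.126,.15),(.08,.1)):
    m=((Z>a)&(Z<b)&(np.hypot(C[...,0]-.617,C[...,1]-.025)<.06)).astype(np.uint8)
    n,l,st,_=cv2.connectedComponentsWithStats(m)
    for k in np.argsort(-st[1:,4])[:2]+1:
        P=C[l==k]
        if len(P)>40: print(a,len(P),st[k],[np.round(x,1) for x in cv2.minAreaRect((P[:,:2]*1000).astype(np.float32))],np.median(P[:,2]).round(4))
# straight to the plunger
import math
p=[.4815,.2603,.20]
for y in (2.0,): print('prep',shift([.57,.14,.24],y),shift(p,y))
E
```

```text
[0.61695088 0.02434092 0.22895304] [-0.2404652   0.30941583 -0.587542  ] 0.034117993231430964
0.126 1107 [ 310  201   17   67 1107] [array([617. ,  24.1]), array([ 9.8, 40.7]), np.float64(3.5)] 0.135
0.08 741 [311 142  15  50 741] [array([614.8,  58.8]), array([ 9.7, 30.5]), np.float64(3.6)] 0.0901
0.08 156 [312 268  13  12 156] [array([620. , -21.2]), array([ 9., 10.]), np.float64(3.4)] 0.0902
prep [118.4   -39.3   -11.2    -0.364] [ 244.2   -120.      28.5     -0.364]
```

View pics/w4.png

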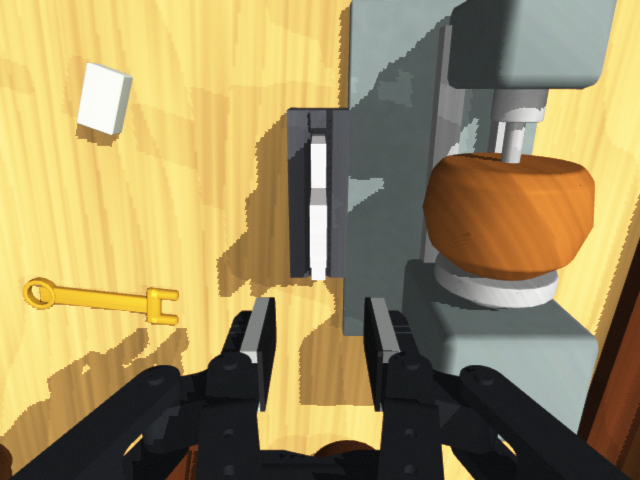

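The plate is home: tab top 0.135 m, shoulders 0.090 m, centre (0.6170, 0.0241), yaw 3.5°. In the picture it sits centred in the slot at (318,208), free of the fingers. Now to the plunger with the jaws shut.

Request:
drive_tool --rows '[20, -8, -5, -0.05, 50, -20, -8, -0.12, 85, -32, -8, -0.2, 120, -48, -5, -0.26, 155, -68, 2, -0.32, 190, -90, 12, -0.36, 220, -106, 20, -0.364, 240, -118, 27, -0.364, 244, -120, 28, -0.364, 244, -120, 28, -0.364]' --jaw 0 --squeeze 40

```text
clock: 16.6
position: [0.4803, 0.2601, 0.1975]
tool_rot: [-3.141, 0.0, 2.001]
force: [-0.5, -0.5, 0.4]
grip_width: 0.0001
```

```bash
python3 - <<'E'
from h import *
s=bot.observe();print(s['position'],s['tool_rot'],s['force'],s['grip_width'])
f=grab('wrist','w5')
C=cloud(f);Z=C[...,2]
for a,b in((.083,.097),(.045,.055)):
    m=((Z>a)&(Z<b)&(np.hypot(C[...,0]-.4815,C[...,1]-.2603)<.08)).astype(np.uint8)
    n,l,st,_=cv2.connectedComponentsWithStats(m)
    for k in np.argsort(-st[1:,4])[:2]+1:
        P=C[l==k]
        if len(P)>40: print(a,len(P),st[k],[np.round(x,1) for x in cv2.minAreaRect((P[:,:2]*1000).astype(np.float32))],cv2.minEnclosingCircle((P[:,:2]*1000).astype(np.float32)),np.median(P[:,2]).round(4))
E
```

```text
[0.4803291  0.2600747  0.19754658] [-3.14124667e+00  2.74986955e-04  2.00072666e+00] [-0.45244817 -0.54138256  0.44486626] 0.00010293752589436497
0.083 4162 [ 284  191   74   72 4162] [array([481.6, 260.5]), array([47. , 46.6]), np.float64(65.3)] ((481.87347412109375, 260.48797607421875), 23.851940155029297) 0.09
0.045 13602 [  246   132   156   149 13602] [array([481.9, 260.4]), array([100.2,  99.7]), np.float64(15.1)] ((481.8273620605469, 260.4930419921875), 68.32185363769531) 0.05
```

View pics/w5.png

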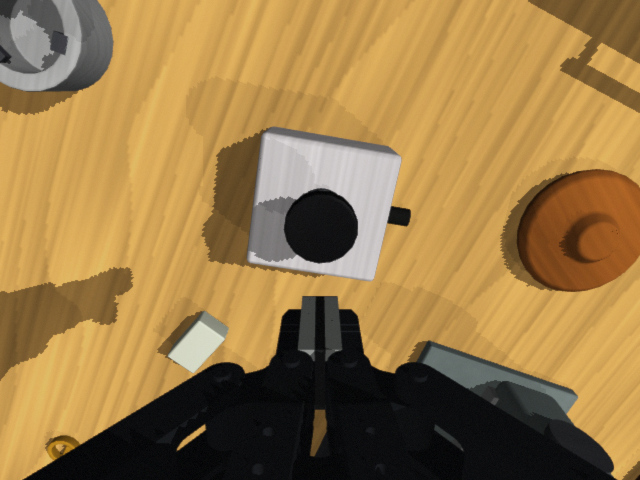

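The wrist view shows the black cap at (321,226) on the grey jog box, and its top measures 0.090 m at (0.4817, 0.2605). The marking block at (198,342) is clear of the path.

Request:
drive_tool --rows '[0, 1.4, 15, 0, 0, 1.4, 35, 0, 0, 1.4, 55, 0, 0, 1.4, 75, 0, 0, 1.4, 88, 0, 0, 1.4, 95, 0, 0, 1.4, 98, 0, 0, 1.4, 98, 0, 0, 1.4, 98, 0, 0, 1.4, 98, 0]'

```text
clock: 17.9
position: [0.4819, 0.2609, 0.0999]
tool_rot: [3.141, -0.0, 2.0]
force: [-0.4, 0.0, -0.5]
grip_width: 0.0001
```

Request:
drive_tool --rows '[0, 0, 3, 0, 0, 0, 6, 0, 0, 0, 8, 0, 0, 0, 10, 0, 0, 0, 12, 0, 0, 0, 14, 0, 0, 0, 16, 0, 0, 0, 17, 0, 0, 0, 17, 0, 0, 0, 17, 0]'

```text
clock: 19.15
position: [0.4818, 0.2607, 0.0826]
tool_rot: [3.142, -0.0, 2.0]
force: [-0.9, -0.5, 5.7]
grip_width: 0.0
```

Request:
drive_tool --rows '[0, 0, 1, 0, 0, 0, 2, 0, 0, 0, 3, 0, 0, 0, 4, 0, 0, 0, 4.6, 0, 0, 0, 4.6, 0, 0, 0, 4.6, 0, 0, 0, 4.6, 0, 0, 0, 4.6, 0, 0, 0, 4.6, 0]'

```text
clock: 20.4
position: [0.4818, 0.2607, 0.0781]
tool_rot: [3.141, -0.0, 2.0]
force: [-2.8, -1.2, 6.7]
grip_width: -0.0001
```

```bash
python3 - <<'E'
from h import *
t=grab('top','t1');C=cloud(t);Z=C[...,2]
m=(Z>.125)&(Z<.15)&(np.hypot(C[...,0]-.617,C[...,1]-.025)<.05)
P=C[m];print(len(P),P.mean(0).round(4))
s=bot.observe();print(s['clock'],s['position'],s['force'],s['qd'].round(4))
E
```

```text
92 [0.6168 0.0256 0.134 ]
20.45 [0.48179263 0.26073646 0.07811973] [-2.39970165 -0.96623418  8.00324544] [-0.0012  0.0005  0.0007  0.0009  0.0018 -0.0003 -0.0006]
```

```bash
python3 - <<'E'
from h import *
print(bot.job_done()); s=bot.observe(); print(s['clock'],s['position'],s['force'])
E
```

```text
the job is handed in; nothing more can be done
None
the job is handed in; nothing more can be done
```

I moved the guard plate from the rack into the steel holder, let go of it, then pressed the plunger to about half its travel. I handed the job in at about 20.5 s with the fingers still holding it.

- **Plate:** after release the wrist camera put its centre at (0.6170, 0.0241) m, against a slot centre of (0.6167, 0.0241) m. Its tab top was at 0.135 m and its shoulders at 0.090 m, so it is on the slot floor, with its yaw within about 0.1° of the slot's. A last top view still showed it there; its y differed by 1.5 mm, within that camera's coarser accuracy.
- **Plunger:** the fingertips were at 0.078 m, about 12 mm below the released cap height of 0.090 m. The upward force was about 8 N, close to the 7.7 N expected at half travel, and the arm was still.
- **Bystanders:** the wrist pictures showed none in the path, and I felt no unexpected contact. I did not measure their positions again at the end.

No check failed. No verdict was reported at hand-in, and nothing could be read afterwards.

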